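Swap the wrong template on the rack

TASK

The peg rack should hold three matching round-sided plywood templates, but a pointed one was hung among them. Take the pointed template off and stand it fully down in a free slot of the spares stand, and hang the round-sided spare from the stand by its hole on the peg that has become free. Leave the other templates hung or standing as they are, and do not disturb the things lying about.

Things in the scene. Friction and masses are not known exactly. Their poses are not given: they have to be found in the camera images.
- rack: Fixed wooden rack, foot 120 (x) by 290 (y) by 16 high, upright board 18 thick whose top is 206 above the bench and whose front face is at x = +30. Three horizontal pegs stick out of the board to -x at y = -95, 0, +95, axis 190 above the bench. Origin at bench height; x into the board, y along the row, z up.
- peg0 (a point): Point on the axis of peg 0 (rack y = -95 mm), 30 in front of the board and 190 above the bench; axes as the rack's. The peg is 12 in diameter, runs along x and ends in a head 18 in diameter, the head's end 38 in front of this point (68 from the board). A hung template's hole centre lies about 8 below the peg axis; lift it about 8 so that the hole passes the head.
- peg1 (a point): Point on the axis of peg 1 (rack y = 0 mm), 30 in front of the board and 190 above the bench; axes as the rack's. The peg is 12 in diameter, runs along x and ends in a head 18 in diameter, the head's end 38 in front of this point (68 from the board). A hung template's hole centre lies about 8 below the peg axis; lift it about 8 so that the hole passes the head.
- peg2 (a point): Point on the axis of peg 2 (rack y = 95 mm), 30 in front of the board and 190 above the bench; axes as the rack's. The peg is 12 in diameter, runs along x and ends in a head 18 in diameter, the head's end 38 in front of this point (68 from the board). A hung template's hole centre lies about 8 below the peg axis; lift it about 8 so that the hole passes the head.
- stand: Fixed spares stand: wooden block 80 (x) by 270 (y) by 62 high with three upright slots in its top, side by side along y at -95, 0, +95. At the start the middle slot is empty. Origin under its centre; z up.
- slot0 (a point): Centre of the mouth of slot 0 (stand y = -95 mm), at the block's top, 62 above the bench; axes as the stand's. Slot 16 wide in x, 52 long in y, 50 deep, edges of the mouth chamfered 4.
- slot1 (a point): Centre of the mouth of slot 1 (stand y = 0 mm), at the block's top, 62 above the bench; axes as the stand's. Slot 16 wide in x, 52 long in y, 50 deep, edges of the mouth chamfered 4.
- slot2 (a point): Centre of the mouth of slot 2 (stand y = 95 mm), at the block's top, 62 above the bench; axes as the stand's. Slot 16 wide in x, 52 long in y, 50 deep, edges of the mouth chamfered 4.
- round_a_center (a point): Hangs by its hole on one of the pegs, rightly; stays there. Upright plywood template 195 tall, 10 thick, stem 44 wide all the way up, with a disc 76 across (round sides) centred 7.5 above centre. Hole 28 across through the thickness, 67.5 above centre. This point: centre of the stem, 97.5 above its lower end and below its top. x: thickness, y: width, z: up to the hole.
- round_b_center (a point): Hangs by its hole on one of the pegs, rightly; stays there. Upright plywood template 195 tall, 10 thick, stem 44 wide all the way up, with a disc 76 across (round sides) centred 7.5 above centre. Hole 28 across through the thickness, 67.5 above centre. This point: centre of the stem, 97.5 above its lower end and below its top. x: thickness, y: width, z: up to the hole.
- pointed_center (a point): Starts hung by its hole on one of the three pegs (any): the wrong one. Upright plywood template 195 tall, 10 thick, stem 44 wide all the way up, with a point 38 out on each side (a diamond), 7.5 above centre. Hole 28 across through the thickness, 67.5 above centre. This point: centre of the stem, 97.5 above its lower end and below its top. x: thickness, y: width, z: up to the hole.
- pointed_hole (a point): Centre of the hole of pointed; axes as its centre's.
- round_spare_center (a point): Same as the two round ones; starts upright in an outer slot of the stand, on its bottom. Upright plywood template 195 tall, 10 thick, stem 44 wide all the way up, with a disc 76 across (round sides) centred 7.5 above centre. Hole 28 across through the thickness, 67.5 above centre. This point: centre of the stem, 97.5 above its lower end and below its top. x: thickness, y: width, z: up to the hole.
- round_spare_hole (a point): Centre of the hole of round_spare; axes as its centre's.
- square_spare_center (a point): Starts upright in the other outer slot of the stand; stays there. Upright plywood template 195 tall, 10 thick, stem 44 wide all the way up, with square lobes, 76 wide, 50 high, 7.5 above centre. Hole 28 across through the thickness, 67.5 above centre. This point: centre of the stem, 97.5 above its lower end and below its top. x: thickness, y: width, z: up to the hole.
- pointed: The template pointed (about 0.12 kg; grip its stem above the lobes, across the 44 mm width); origin at the middle of its lower end; axes as its centre's.
- round_spare: The template round_spare (about 0.12 kg; grip its stem above the lobes, across the 44 mm width); origin at the middle of its lower end; axes as its centre's.
- tape_roll: roll of masking tape lying flat, 98 mm across, 24 high, origin under its centre, bystander
- glue_bottle: upright white glue bottle with a pointed cap, 52 across, 137 high, origin under its centre, bystander
- offcut: dark wooden offcut, 38x120x22, origin under its centre, bystander
- tin: round flat wax tin, 82 across, 32 high, origin under its centre, bystander
Things that resemble listed ones, but are neither listed nor needed, are in the scene too. What is shaped like the round_spare but blue is not meant.

How it is judged:
By the outcome, as a careful person would: the job done as asked, in the order asked, and still so for the second after the job is handed in, with the robot touching nothing.
It also fails if it takes over 72 s, if anything falls off the work surface, if the arm or the gripper's body presses on something with over 40 N, if the wrist force passes 120 N, or if a joint passes its speed limit or range.

ROBOT

A 7-joint arm with a two-finger parallel gripper is mounted at the origin on a cart in front of the work surface, level with it; the furniture and walls round the work are solid. World frame = base frame: x ahead of the robot, y to its left, z up, the work surface at z = 0. Lengths are in m, angles in rad, forces in N, time in s.
With the tool pointing down it reaches from about 0.425 to 0.875 m from the base axis. Payload 4.7 kg.
Tool frame: the origin (TCP) lies at the very end of the fingers, on their centre line; the grasp point (between the pads) lies 19 mm behind it; z points along the fingers, y is the line along which they close (so a half turn about z gives the same grasp; the last joint's range is limited). The gripper opens to 85 mm and grips with 20 to 120 N. Pads are 22 mm wide; open, the fingers measure 114 mm over their backs; the gripper's body (76 mm by 85 mm) begins 54 mm behind the grasp point. The pads swing forward as they close: fully open they stand 13 mm farther back than shut.
Start: joints at [1.215, 0.321, -0.07, 1.45, 0.023, 1.371, -0.057], TCP at [0.235, -0.606, 0.231] pointing down, gripper open.
Joint ranges: [-2.86, 2.86], [-0.3, 2.09], [-1.38, 1.24], [0.06, 2.45], [-1.56, 4.7], [0.09, 2.05], [-2.69, 2.69]. Speed limits (rad/s): [2.57, 2.57, 3.14, 3.14, 3.14, 3.14, 3.14].

INTERFACE

Orientations are given as [roll, pitch, yaw] about the fixed x, y, z axes, in that order (R = Rz(yaw) Ry(pitch) Rx(roll)).
In Python, from station import ctrl gives the robot as it stands.
- The arm moves only by the shell command python3 -m pendant 'ROWS' [FORCE]. ROWS is JSON, a list of rows, each a list of 7 numbers: the turn, a rotation vector about the tool's x, y, z normalised to -1 to 1, where 1 is 360 degrees, then the shift along the tool's x, y, z normalised to -1 to 1, where 1 is 20 cm, then the opening in per cent of the stroke, from 0 (shut) to 100 (fully open). A call has 1 to 20 rows; each row is the pose to reach, as a shift and turn from the pose commanded when the call began, along the tool's axes at that moment, turning the shorter way round; what a row does not reach only later rows make up. A row lasts 1/8 s, in which the tool goes at most 62.5 mm and 10.7 degrees, less where a joint would pass 70% of its speed; a pose out of reach is approached as far as the arm can. A call with a number of a shift or a turn outside -1 to 1 is refused whole. A call with a gripper value outside its range is refused whole. The fingers move at their own pace and stop on an object; FORCE is the grip in N (left out, the last holds). Time passes only in rows, so rows that repeat a pose let the fingers close. It gives the time, the measured TCP pose, the force, the opening and the grip force at its end, in the units of the state.
- ctrl.get_obs(): the state, without advancing time (a new reading comes with each control period).
- ctrl.get_image(name): name is "side" or "top" or "wrist"; returns a dict with "pixels" (420x560x3 uint8, red, green, blue), "K" (3x3 intrinsics, pixels), "R" (3x3) and "t" (3): a world point X has camera coordinates R X + t. Camera axes: x right, y down, z forward; pixel columns grow to the right and rows downward; lengths in m; the calibration is good to about 2 mm. A picture is of the moment at which its call begins. There is no depth.
- ctrl.hand_in(): hands the job in; it is judged then, once.
Trained networks look in a picture, given as the dict that the camera call returned (one of the last four; its "shot" number tells which), for a name from the list of things; names that differ only in an ending like _2 or _b are one class to them, and where a whole thing is asked for, a point or a joint stands for the part that bears it (a point fixed in the world has none). Each returns a list of dicts, best first, with "conf" (0 to 1); they miss things now and then, are a little off and sometimes report something else, mostly with a low value. They report only what shows in the picture. A call takes as long as a camera call. They do not tell look-alikes from the thing itself.
- ctrl.boxes_of(picture, target): "bbox" ([left, top, width, height] in pixels, round what is visible of it).
- ctrl.mark_of(picture, target): "at" ([row, column] in pixels: a listed point, or the origin of a listed thing).
The state is a dict: "time_s": time; "joints": joint angles; "joint_velocities": joint speeds; "joint_torque": joint torques, N m; "ee_pos": TCP position; "tool_rot": TCP orientation; "ft_force": force on the tool from outside, world axes, zero at the start; "torque": the same for the moment, N m; "opening": finger opening in m; "grip_force": force on a finger pad.
Only numpy, scipy, OpenCV 4.12 (cv2) and the standard library are available. Lean on these libraries where they do the work, as an engineer would, in place of code of your own. Each camera call takes 0.05 s, during which the arm holds its last target. There are 200 camera calls.

## Working session

There is one attempt and no reset: what is moved stays moved. The work goes in short steps, Python scripts to look and compute and a shell command to move; the robot and the scene stay as the last step left them, time stands still between calls to the robot, and variables do not carry over. Pictures are saved under pics/ and viewed, at most 10 in all, crops included, and the job is handed in when it is done.

```bash
mkdir -p pics; cat > h.py <<'E'
import numpy as np, cv2
from station import ctrl
def shot(n,f=None):
    p=ctrl.get_image(n)
    if f: cv2.imwrite('pics/'+f,p['pixels'][:,:,::-1])
    return p
def ray(p,rc):
    d=np.linalg.inv(p['K'])@[rc[1],rc[0],1]; R=np.array(p['R']); return -R.T@p['t'],R.T@d
def onz(p,rc,z):
    c,d=ray(p,rc); return c+d*(z-c[2])/d[2]
def proj(p,X):
    x=p['K']@(np.array(p['R'])@np.array(X)+p['t']); return x[1]/x[2],x[0]/x[2]
def tri(obs):
    A=np.zeros((3,3));b=np.zeros(3)
    for p,rc in obs:
        c,d=ray(p,rc); d=d/np.linalg.norm(d); M=np.eye(3)-np.outer(d,d); A+=M;b+=M@c
    return np.linalg.solve(A,b)
E
python3 - <<'E'
from h import *
S=shot('side','s0.png');T=shot('top','t0.png')
for n,p in(('side',S),('top',T)):
    print(n,'cam',np.round(-np.array(p['R']).T@p['t'],3))
    for t in ['rack','peg0','peg1','peg2','stand','slot0','slot1','slot2','pointed_hole','pointed','round_spare_hole','round_spare_center','square_spare_center','round_a_center','pointed_center']:
        print(t,[(np.round(m['at']).tolist(),round(m['conf'],2)) for m in ctrl.mark_of(p,t)[:4]])
o=ctrl.get_obs();print(o['ee_pos'],o['tool_rot'],o['opening'],o['time_s'])
E
```

```text
side cam [0.117 0.977 0.754]
rack [([297.0, 207.0], 0.86), ([358.0, 253.0], 0.28)]
peg0 [([256.0, 189.0], 0.76), ([212.0, 208.0], 0.69), ([235.0, 198.0], 0.64), ([286.0, 194.0], 0.51)]
peg1 [([256.0, 189.0], 0.76), ([212.0, 208.0], 0.69), ([235.0, 198.0], 0.64), ([286.0, 194.0], 0.51)]
peg2 [([256.0, 189.0], 0.76), ([212.0, 208.0], 0.69), ([235.0, 198.0], 0.64), ([286.0, 194.0], 0.51)]
stand [([212.0, 296.0], 0.61)]
slot0 [([285.0, 196.0], 0.74), ([191.0, 295.0], 0.65), ([183.0, 305.0], 0.63), ([210.0, 283.0], 0.6)]
slot1 [([285.0, 196.0], 0.74), ([191.0, 295.0], 0.65), ([183.0, 305.0], 0.63), ([210.0, 283.0], 0.6)]
slot2 [([285.0, 196.0], 0.74), ([191.0, 295.0], 0.65), ([183.0, 305.0], 0.63), ([210.0, 283.0], 0.6)]
pointed_hole [([219.0, 203.0], 0.61)]
pointed [([267.0, 211.0], 0.78), ([193.0, 294.0], 0.54), ([208.0, 245.0], 0.53)]
round_spare_hole [([153.0, 310.0], 0.87), ([142.0, 313.0], 0.82)]
round_spare_center [([172.0, 309.0], 0.78), ([160.0, 311.0], 0.64)]
square_spare_center [([196.0, 285.0], 0.69)]
round_a_center [([286.0, 195.0], 0.82), ([211.0, 205.0], 0.71)]
pointed_cent
[... 616 characters left out ...]
[224.0, 388.0], 0.76), ([218.0, 320.0], 0.58), ([180.0, 217.0], 0.21)]
pointed_hole [([179.0, 217.0], 0.74), ([204.0, 197.0], 0.7), ([225.0, 381.0], 0.51)]
pointed [([188.0, 218.0], 0.63), ([216.0, 396.0], 0.52)]
round_spare_hole [([214.0, 394.0], 0.84), ([204.0, 445.0], 0.61), ([219.0, 352.0], 0.56), ([181.0, 216.0], 0.17)]
round_spare_center [([219.0, 386.0], 0.83), ([208.0, 440.0], 0.66)]
square_spare_center [([181.0, 217.0], 0.71), ([216.0, 322.0], 0.57), ([217.0, 322.0], 0.38)]
round_a_center [([205.0, 158.0], 0.65)]
pointed_center [([188.0, 183.0], 0.69), ([180.0, 216.0], 0.57)]
[ 0.23489915 -0.60610964  0.23133997] [3.14149924e+00 7.26696466e-05 3.69772596e-01] 0.08527763050806164 1.6
```

```bash
ls pics
```

```text
s0.png
t0.png
```

View pics/s0.png

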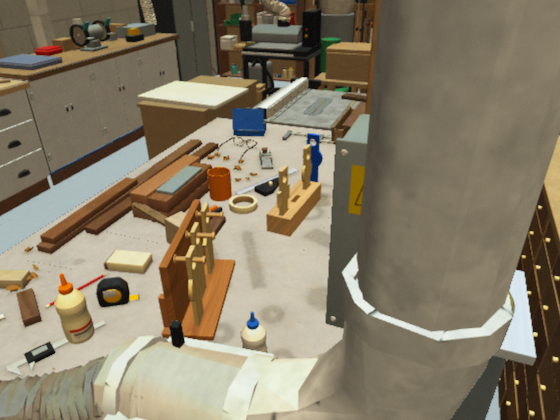

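View pics/t0.png

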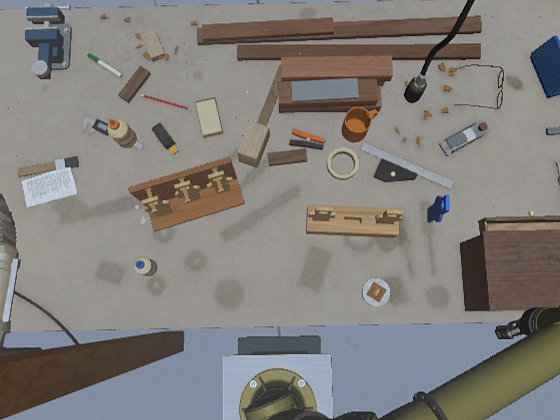

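Top view: rack at about (190,187), with its pegs facing the robot, and stand at (220,352). A blue look-alike stands at (208,440). Next I enlarge both and fit the poses.

```bash
python3 - <<'E'
from h import *
S=shot('side');T=shot('top')
r=lambda a,s:cv2.resize(a,s,interpolation=cv2.INTER_CUBIC)
a=r(S['pixels'][190:350,150:250],(375,600)); b=r(S['pixels'][125:240,255:335],(417,600))
cv2.imwrite('pics/s1.png',np.hstack([a,b])[:,:,::-1])
a=r(T['pixels'][145:240,120:260],(800,543)[:2]) ; a=r(T['pixels'][150:235,125:250],(440,300)); b=r(T['pixels'][190:250,300:410],(440,240))
c=np.vstack([a,b]);cv2.imwrite('pics/t1.png',r(c,(489,600))[:,:,::-1])
for t,z in(('peg0',.19),('slot0',.062)):
  for m in ctrl.mark_of(T,t)[:4]: print(t,np.round(onz(T,m['at'],z),3),m['conf'])
for t in('rack','stand'):
  for m in ctrl.mark_of(T,t)[:2]: print(t,np.round(onz(T,m['at'],0),3),m['conf'])
  for m in ctrl.mark_of(S,t)[:2]: print(t,'side',np.round(onz(S,m['at'],0),3),m['conf'])
for m in ctrl.mark_of(S,'peg0'): print('side peg',m['at'],np.round(onz(S,m['at'],.19),3))
for m in ctrl.mark_of(S,'slot0'): print('side slot',m['at'],np.round(onz(S,m['at'],.062),3))
print(T['K'])
E
```

```text
peg0 [0.612 0.24  0.19 ] 0.97
peg0 [0.593 0.335 0.19 ] 0.62
peg0 [0.625 0.156 0.19 ] 0.6
peg0 [0.567 0.315 0.19 ] 0.44
slot0 [ 0.55  -0.143  0.062] 0.88
slot0 [ 0.527 -0.34   0.062] 0.64
slot0 [ 0.535 -0.229  0.062] 0.56
rack [0.602 0.242 0.   ] 0.92
rack [0.678 0.174 0.   ] 0.53
rack side [0.61  0.236 0.   ] 0.72
stand [ 0.535 -0.224  0.   ] 0.75
stand side [ 0.535 -0.234  0.   ] 0.89
side peg [213.0, 207.9] [0.64  0.147 0.19 ]
side peg [257.0, 187.4] [0.589 0.329 0.19 ]
side slot [187.2, 305.6] [ 0.529 -0.313  0.062]
side slot [195.1, 295.2] [ 0.543 -0.246  0.062]
side slot [211.7, 284.9] [ 0.537 -0.132  0.062]
side slot [153.2, 306.1] [ 0.621 -0.599  0.062]
[[543.19830939   0.         278.35232202]
 [  0.         543.19830939 215.87813357]
 [  0.           0.           1.        ]]
```

View pics/s1.png

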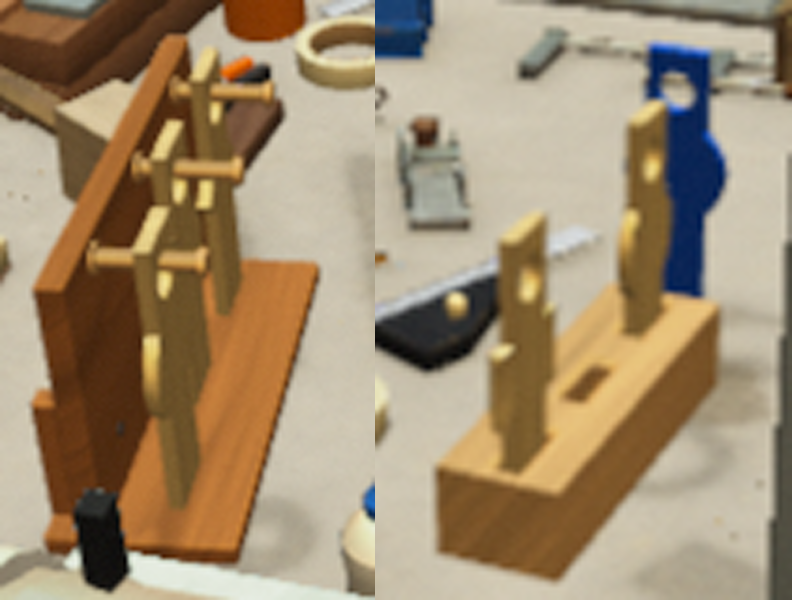

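View pics/t1.png

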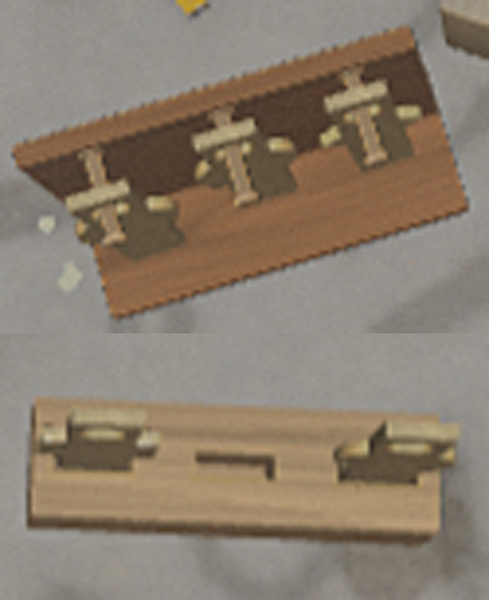

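Side crop: square spare is in the near slot (slot2), round-lobed spare in the far slot (slot0), blue look-alike behind it at (160,313). On the rack, peg2 looks round. The networks put "pointed" on peg0, which I'll check from near. Fitting the poses first.

```bash
cat > fit.py <<'E'
from h import *
from scipy.optimize import least_squares
def fit(P,obs,x0):
    def f(q):
        c,s=np.cos(q[2]),np.sin(q[2]);e=[]
        for (cx,cy),(x,y,z) in obs:
            r,k=proj(P,[q[0]+c*x-s*y,q[1]+s*x+c*y,z]);e+=[r-cy,k-cx]
        return np.array(e)
    s=least_squares(f,x0,loss='soft_l1');return s.x,np.round(f(s.x),1)
if __name__=='__main__':
    T=shot('top')
    a=lambda x,y:(125+x/3.911,150+y/3.911); b=lambda x,y:(300+x/4.444,190+(y-333)/4.444)
    print(fit(T,[(a(15,150),(.048,.145,.206)),(a(410,30),(.048,-.145,.206)),(a(118,318),(-.06,.145,.016)),(a(467,208),(-.06,-.145,.016)),
     (a(112,240),(-.036,.095,.19)),(a(243,198),(-.036,0,.19)),(a(375,158),(-.036,-.095,.19))],[.61,.24,-.2]))
    print(fit(T,[(b(33,402),(.04,.135,.062)),(b(438,416),(.04,-.135,.062)),(b(434,535),(-.04,-.135,.062)),(b(28,523),(-.04,.135,.062))],[.535,-.23,0]))
E
python3 fit.py
```

```text
(array([0.61093162, 0.24269941, 0.28906406]), array([-1.6, -1.6, -2.3, -0.7,  2.8, -1. ,  2.3,  1. , -0.2,  0.8,  0.2,
        0.7,  0.1,  0.2]))
(array([ 0.53377682, -0.23218124, -0.05512812]), array([ 0.2, -0.4,  0.1, -0.3,  0.1,  0.7, -0.4,  0. ]))
```

```bash
cat > go.py <<'E'
import sys; from h import *
from scipy.spatial.transform import Rotation as Ro
def row(X,rpy=None):
    o=ctrl.get_obs(); R=Ro.from_euler('xyz',o['tool_rot']); G=R if rpy is None else Ro.from_euler('xyz',rpy)
    v=(R.inv()*G).as_rotvec(); return np.round(np.r_[v/(2*np.pi),R.inv().apply(np.array(X)-o['ee_pos'])/.2],4)
E
python3 - <<'E'
from go import *
W=shot('wrist'); o=ctrl.get_obs(); R=Ro.from_euler('xyz',o['tool_rot']).as_matrix()
c=-np.array(W['R']).T@W['t']; print('cam in tool',R.T@(c-o['ee_pos']),'\naxes',np.round(np.array(W['R'])@R,3),W['K'][0,0])
print(row([.235,-.606,.42]))
p=np.pi
# view pose: tool tilted forward toward rack
for th in (.5,.7):
  G=Ro.from_euler('z',.289)*Ro.from_euler('y',-th)*Ro.from_euler('x',p)
  print(th,G.as_matrix()[:,2],G.as_euler('xyz'),row([.45,.1,.35],G.as_euler('xyz')))
E
```

```text
cam in tool [ 7.64102980e-02  6.97620222e-05 -1.42225361e-01] 
axes [[-0.     1.     0.001]
 [-0.954  0.    -0.301]
 [-0.301 -0.001  0.954]] 304.769341970778
[ 0.000e+00  0.000e+00  0.000e+00  6.000e-04 -2.000e-04 -9.432e-01]
0.5 [ 0.45954345  0.13663332 -0.87758256] [ 3.14159265 -0.5         0.289     ] [-0.0032  0.0795  0.0126  2.2787 -2.9032 -0.5936]
0.7 [ 0.61750156  0.18359807 -0.76484219] [ 3.14159265 -0.7         0.289     ] [-0.0045  0.1114  0.0123  2.2787 -2.9032 -0.5936]
```

```bash
python3 -m pendant '[[0,0,0,0,0,-0.3,100],[0,0,0,0,0,-0.6,100],[0,0,0,0.1,-0.05,-0.9,100],[0,0,0,0.35,-0.2,-0.95,100],[0,0,0,0.65,-0.38,-0.95,100],[0,0,0,0.96,-0.54,-0.95,100],[0,0,0,0.96,-0.54,-0.95,100]]'
python3 - <<'E'
from go import *
print(row([.44,-.25,.42],[np.pi,0,.289]),row([.45,0,.42],[np.pi,0,.289]))
E
```

```text
time_s: 3.08
ee_pos: [0.3789, -0.4314, 0.4222]
tool_rot: [3.141, -0.002, 0.378]
ft_force: [0.0, -0.1, 0.5]
opening: 0.0853
grip_force: 0.0
[ 1.000e-04 -4.000e-04  1.420e-02  6.189e-01 -7.298e-01  1.200e-02] [ 1.0000e-04 -4.0000e-04  1.4200e-02  1.1272e+00 -1.8729e+00  1.2500e-02]
```

```bash
python3 -m pendant '[[0,0,0.004,0.2,-0.25,0,100],[0,0,0.008,0.4,-0.5,0,100],[0,0,0.012,0.6,-0.75,0,100],[0,0,0.014,0.7,-1,0,100],[0,0,0.014,0.7,-1,0,100]]'
python3 - <<'E'
from go import *
print(row([.42,-.03,.42],[np.pi,-.4,.289]),row([.42,.1,.42],[np.pi,-.8,.289]))
E
```

```text
time_s: 3.7
ee_pos: [0.4341, -0.1942, 0.4226]
tool_rot: [3.14, -0.002, 0.29]
ft_force: [0.3, -1.7, 0.3]
opening: 0.0851
grip_force: 0.0
[ 2.000e-04  6.340e-02  2.000e-04  1.671e-01 -8.068e-01  1.180e-02] [ 2.0000e-04  1.2710e-01  3.0000e-04  3.5300e-01 -1.4296e+00  1.1100e-02]
```

```bash
python3 -m pendant '[[0,0.02,0,0.05,-0.25,0,100],[0,0.045,0,0.1,-0.5,0,100],[0,0.07,0,0.15,-0.75,0,100],[0,0.095,0,0.2,-1,0,100],[0,0.12,0,0.2,-1,0,100],[0,0.12,0,0.2,-1,0,100]]'
python3 - <<'E'
from go import *
W=shot('wrist','w0.png')
for t in ['pointed_center','pointed_hole','round_a_center','peg0']:
   print(t,[(np.round(m['at'],1).tolist(),round(m['conf'],2)) for m in ctrl.mark_of(W,t)[:4]])
rk=np.array([.611,.2427,.289])
for y in(-.095,0,.095):
   c,s=np.cos(.289),np.sin(.289)
   print(y,[np.round(proj(W,[rk[0]+c*x-s*y,rk[1]+s*x+c*y,.19])) for x in(-.036,0,.03)])
E
```

```text
time_s: 4.45
ee_pos: [0.4201, -0.0673, 0.4067]
tool_rot: [-2.232, -0.804, -0.247]
ft_force: [0.4, -0.0, -1.2]
opening: 0.0853
grip_force: 0.0
pointed_center [([211.8, 325.7], 0.59)]
pointed_hole [([189.9, 307.9], 0.79), ([309.0, 519.4], 0.41)]
round_a_center [([231.4, 248.1], 0.61), ([237.9, 347.5], 0.55)]
peg0 [([210.6, 228.9], 0.87), ([188.9, 306.4], 0.77), ([203.0, 260.9], 0.63), ([218.5, 282.3], 0.22)]
-0.095 [array([205., 303.]), array([188., 306.]), array([175., 308.])]
0 [array([216., 258.]), array([200., 262.]), array([188., 266.])]
0.095 [array([225., 221.]), array([210., 226.]), array([199., 230.])]
```

View pics/w0.png

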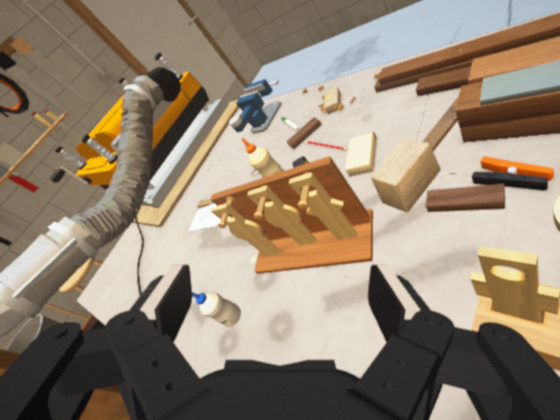

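```bash
python3 - <<'E'
from go import *
W=shot('wrist'); cv2.imwrite('pics/w1.png',cv2.resize(W['pixels'][155:275,200:380],(800,533),interpolation=cv2.INTER_CUBIC)[:,:,::-1])
print(np.round(ctrl.get_obs()['joints'],2),ctrl.get_obs()['tool_rot'])
E
```

```text
[ 0.76 -0.3   0.13  2.13 -1.07  1.56 -0.36] [-2.24287701 -0.79824851 -0.23989211]
```

View pics/w1.png

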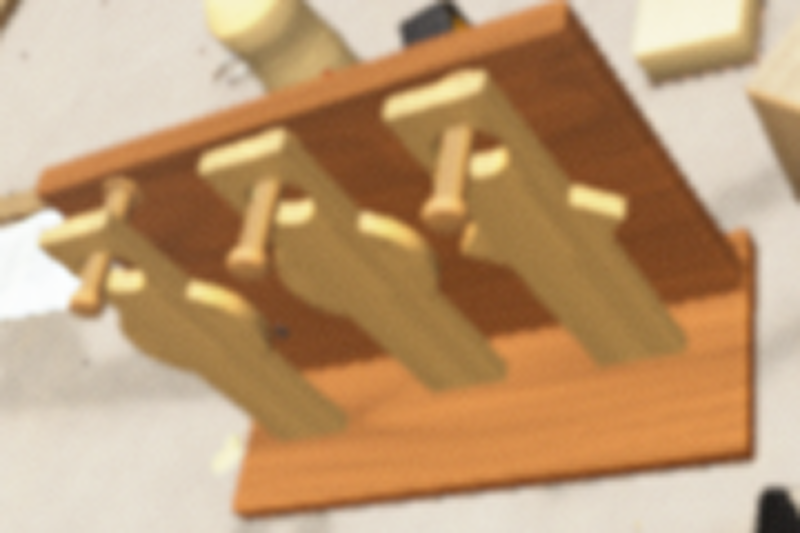

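Three candidates hang on the rack. The templates at pixels (228,240) and (280,225) have curved lobes. The one at (325,212), on peg0, has straight pointed edges, so it is the pointed one.

```bash
python3 - <<'E'
from go import *
W=shot('wrist');T=shot('top')
a=(155+95*.225,200+435*.225); b=(150+97/3.911,125+357/3.911)
print(onz(W,a,.212),onz(T,b,.212),tri([(W,a),(T,b)]))
c,s=np.cos(.289),np.sin(.289)
f=lambda x,y:np.array([.611+c*x-s*y,.2427+s*x+c*y])
print('peg0',f(0,-.095)); 
for X in (onz(W,a,.212),onz(T,b,.212)):
  d=X[:2]-[.611,.2427]; print('rack xy',c*d[0]+s*d[1],-s*d[0]+c*d[1])
print(row([.52,-.02,.40],[np.pi,0,.289]),row([*f(0,-.095),.35],[np.pi,0,.289]))
E
```

```text
[0.64249113 0.15272899 0.212     ] [0.64235808 0.15193441 0.212     ] [0.64203914 0.15192109 0.21271728]
peg0 [0.63807441 0.15163971]
rack xy 0.004543991893679027 -0.09521462793734742
rack xy 0.004190009291224279 -0.09593834572866733
[-0.0992 -0.1485 -0.0176  0.2769  0.0438  0.4706] [-0.0992 -0.1485 -0.0176  0.3577 -0.2163  1.5066]
```

```bash
python3 -m pendant '[[-0.016,-0.024,-0.003,0.05,0,0.05,100],[-0.033,-0.05,-0.006,0.1,0.01,0.15,100],[-0.05,-0.075,-0.009,0.15,0.02,0.25,100],[-0.066,-0.1,-0.012,0.2,0.03,0.35,100],[-0.083,-0.125,-0.015,0.24,0.04,0.42,100],[-0.0992,-0.1485,-0.0176,0.277,0.044,0.47,100],[-0.0992,-0.1485,-0.0176,0.277,0.044,0.47,100],[-0.0992,-0.1485,-0.0176,0.277,0.044,0.47,100]]'
python3 - <<'E'
from go import *
print(row([.642,.152,.30],[np.pi,0,.289]),np.round(ctrl.get_obs()['joints'],2))
E
```

```text
time_s: 5.85
ee_pos: [0.5198, -0.0201, 0.3998]
tool_rot: [-3.138, -0.001, 0.289]
ft_force: [-0.1, -0.2, -0.3]
opening: 0.0849
grip_force: 0.0
[-5.000e-04 -2.000e-04 -1.000e-04  8.301e-01 -6.496e-01  5.022e-01] [ 0.7   0.05 -0.73  1.45  0.03  1.66 -1.32]
```

```bash
python3 -m pendant '[[0,0,0,0.2,-0.16,0.1,100],[0,0,0,0.4,-0.32,0.2,100],[0,0,0,0.6,-0.48,0.35,100],[0,0,0,0.83,-0.65,0.5,100],[0,0,0,0.83,-0.65,0.5,100],[0,0,0,0.83,-0.65,0.5,90]]'
python3 - <<'E'
from go import *
W=shot('wrist','w2.png')
print(row([.642,.152,.166],[np.pi,0,.289]))
for t in ['pointed_hole','pointed_center','pointed','peg0']:
   print(t,[(np.round(m['at'],1).tolist(),round(m['conf'],2)) for m in ctrl.mark_of(W,t)[:3]])
c,s=np.cos(.289),np.sin(.289)
for X in [(-.038,-.095,.19),(.004,-.095-.022,.212),(.004,-.095+.022,.212)]:
  print(proj(W,[.611+c*X[0]-s*X[1],.2427+s*X[0]+c*X[1],X[2]]))
E
```

```text
time_s: 6.6
ee_pos: [0.6422, 0.1487, 0.3008]
tool_rot: [-3.141, -0.001, 0.284]
ft_force: [0.7, -0.9, 0.5]
opening: 0.0765
grip_force: 0.0
[ 0.000e+00 -3.000e-04 -1.000e-03  1.700e-03 -1.920e-02  6.785e-01]
pointed_hole [([203.9, 275.3], 0.94), ([315.4, 471.0], 0.73), ([186.6, 528.3], 0.48)]
pointed_center [([185.4, 273.4], 0.58)]
pointed [([171.5, 276.0], 0.57)]
peg0 [([209.3, 165.1], 0.87), ([170.3, 279.2], 0.71), ([211.6, 276.4], 0.63)]
(np.float64(249.45590010939037), np.float64(275.48597224924714))
(np.float64(212.8669199295993), np.float64(302.21895691796647))
(np.float64(213.11864858367224), np.float64(247.04870105725513))
```

View pics/w2.png

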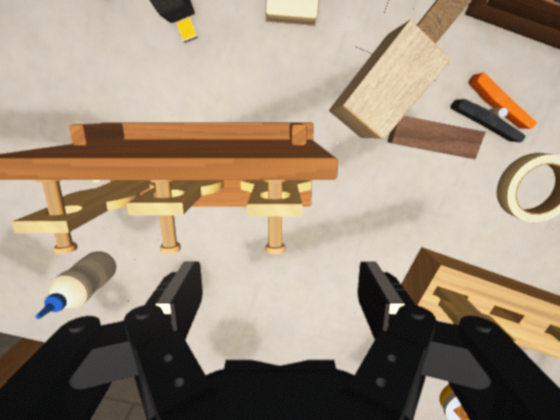

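```bash
python3 -m pendant '[[0,0,-0.001,0,-0.02,0.15,90],[0,0,-0.001,0,-0.02,0.35,90],[0,0,-0.001,0,-0.02,0.55,90],[0,0,-0.001,0,-0.02,0.69,90],[0,0,-0.001,0,-0.02,0.69,85],[0,0,-0.001,0,-0.02,0.69,60],[0,0,-0.001,0,-0.02,0.69,40],[0,0,-0.001,0,-0.02,0.69,40],[0,0,-0.001,0,-0.02,0.69,40]]' 40
```

```text
time_s: 7.98
ee_pos: [0.6425, 0.1545, 0.1648]
tool_rot: [-3.14, -0.004, 0.291]
ft_force: [-0.7, -0.6, 6.0]
opening: 0.0433
grip_force: 40.6
```

```bash
python3 -m pendant '[[0,0,0,0,0,0,30],[0,0,0,0,0,0,30],[0,0,0,0,0,0,30]]' 40
```

```text
time_s: 8.35
ee_pos: [0.6425, 0.1545, 0.1648]
tool_rot: [-3.14, -0.004, 0.291]
ft_force: [-0.3, -0.7, 6.2]
opening: 0.0434
grip_force: 40.6
```

```bash
python3 -m pendant '[[0,0,0,0,0,-0.03,30],[0,0,0,0,0,-0.053,30],[0,0,0,0,0,-0.053,30],[0,0,0,0,0,-0.053,30]]' 50; python3 -m pendant '[[0,0,0,-0.05,0,0,30],[0,0,0,-0.11,0,0,30],[0,0,0,-0.17,0,0,30],[0,0,0,-0.23,0,0,30],[0,0,0,-0.29,0,0,30],[0,0,0,-0.35,0,0,30],[0,0,0,-0.41,0,0,30],[0,0,0,-0.41,0,0,30]]'
```

```text
time_s: 8.85
ee_pos: [0.6411, 0.1541, 0.1727]
tool_rot: [-3.14, -0.0, 0.292]
ft_force: [-0.3, -0.2, -0.8]
opening: 0.0434
grip_force: 50.8
time_s: 9.85
ee_pos: [0.5621, 0.1302, 0.1731]
tool_rot: [-3.141, -0.001, 0.291]
ft_force: [0.1, 0.3, -0.7]
opening: 0.0429
grip_force: 50.9
```

```bash
python3 -m pendant '[[0,0,0,0,0,-0.12,30],[0,0,0,0,0,-0.3,30],[0,0,0,0,0,-0.5,30],[0,0,0,0,0,-0.7,30],[0,0,0,-0.05,0.1,-0.9,30],[0,0,0,-0.05,0.25,-1,30],[0,0,0,-0.05,0.45,-1,30],[0,0,0,-0.05,0.65,-1,30],[0,0,0,-0.05,0.85,-1,30],[0,0,0,-0.05,1,-1,30],[0,0,0,-0.05,1,-1,30]]'
python3 - <<'E'
from go import *
print(row([.5338,-.2322,.375],[np.pi,0,-.055]),np.round(ctrl.get_obs()['joints'],2))
E
```

```text
time_s: 11.22
ee_pos: [0.6113, -0.0681, 0.3716]
tool_rot: [-3.14, -0.0, 0.286]
ft_force: [-0.3, -0.3, -0.7]
opening: 0.0432
grip_force: 51.2
[-3.000e-04  0.000e+00  5.430e-02 -6.032e-01  6.777e-01 -1.840e-02] [ 0.66  0.3  -0.78  1.28  0.21  1.64 -1.36]
```

```bash
python3 -m pendant '[[0,0,0.008,-0.08,0.09,-0.03,30],[0,0,0.016,-0.2,0.22,-0.03,30],[0,0,0.025,-0.32,0.36,-0.03,30],[0,0,0.035,-0.44,0.5,-0.03,30],[0,0,0.045,-0.54,0.6,-0.03,30],[0,0,0.0543,-0.603,0.678,-0.03,30],[0,0,0.0543,-0.603,0.678,-0.03,30],[0,0,0.0543,-0.603,0.678,-0.03,30],[0,0,0.0543,-0.603,0.678,-0.03,30]]'
python3 - <<'E'
from go import *
W=shot('wrist','w3.png');T=shot('top');S=shot('side')
for n,p in(('w',W),('t',T),('s',S)):
  for t in ['pointed','pointed_center','slot0','square_spare_center','round_spare_hole']:
    print(n,t,[(np.round(m['at'],1).tolist(),round(m['conf'],2)) for m in ctrl.mark_of(p,t)[:4]])
c,s=np.cos(-.055),np.sin(-.055)
for y in(-.095,0,.095):
  X=[.5338-s*y,-.2322+c*y,.062]; print(y,np.round(X,4),[np.round(proj(p,X),1) for p in(W,T,S)])
o=ctrl.get_obs()['ee_pos']; print('bottom',[np.round(proj(p,[o[0],o[1],o[2]-.148]),1) for p in(W,T,S)])
E
```

```text
time_s: 12.35
ee_pos: [0.5348, -0.227, 0.3783]
tool_rot: [-3.139, -0.0, -0.046]
ft_force: [-0.1, 0.3, -1.9]
opening: 0.0436
grip_force: 51.3
w pointed [([195.1, 282.1], 0.83)]
w pointed_center [([230.4, 278.9], 0.79)]
w slot0 [([166.2, 286.1], 0.94), ([165.2, 219.3], 0.72), ([163.7, 349.0], 0.61)]
w square_spare_center [([168.9, 215.9], 0.68)]
w round_spare_hole [([181.1, 370.0], 0.86), ([154.8, 495.7], 0.78), ([169.4, 354.8], 0.67), ([165.2, 346.7], 0.63)]
t pointed [([206.9, 355.0], 0.7), ([197.8, 150.3], 0.43), ([217.5, 318.7], 0.42)]
t pointed_center [([200.0, 364.4], 0.48)]
t slot0 [([220.0, 319.7], 0.59)]
t square_spare_center [([215.9, 322.6], 0.55)]
t round_spare_hole [([206.7, 443.8], 0.56)]
s pointed [([148.5, 297.0], 0.95), ([258.4, 185.2], 0.29)]
s pointed_center [([117.5, 297.4], 0.9)]
s slot0 [([209.7, 282.1], 0.93), ([186.4, 304.5], 0.73)]
s square_spare_center [([194.3, 282.3], 0.63)]
s round_spare_hole [([140.5, 313.0], 0.95), ([154.1, 307.9], 0.75)]
-0.095 [ 0.5286 -0.3271  0.062 ] [array([167.8, 346.4]), array([221.6, 384.7]), array([185.5, 306.9])]
0 [ 0.5338 -0.2322  0.062 ] [array([167.2, 283.6]), array([220.5, 352.5]), array([197.5, 296.5])]
0.095 [ 0.539  -0.1373  0.062 ] [array([166.7, 220.7]), array([219.4, 320.3]), array([210.8, 284.8])]
bottom [array([195.7, 281.8]), array([209.8, 359.1]), array([150.1, 296.5])]
```

View pics/w3.png

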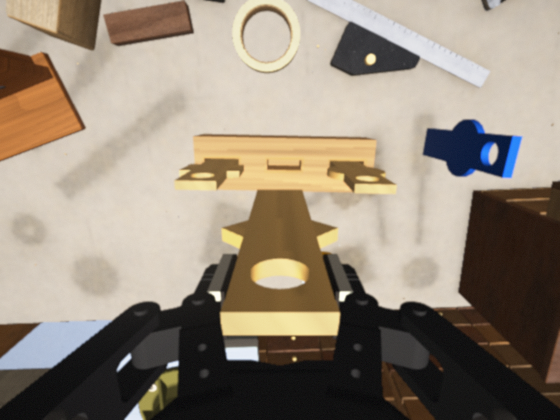

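```bash
python3 - <<'E'
from go import *
print(row([.5338,-.2325,.225],[np.pi,0,-.055]))
E
```

```text
[-3.000e-04 -0.000e+00  9.000e-04 -7.000e-04  2.010e-02  7.661e-01]
```

```bash
python3 -m pendant '[[0,0,0.001,0,0.02,0.12,30],[0,0,0.001,0,0.02,0.3,30],[0,0,0.001,0,0.02,0.48,30],[0,0,0.001,0,0.02,0.64,30],[0,0,0.001,0,0.02,0.76,30],[0,0,0.001,0,0.02,0.76,30],[0,0,0.001,0,0.02,0.76,30]]'
python3 - <<'E'
from go import *
W=shot('wrist','w4.png')
for t in ['pointed','slot0']:
    print(t,[(np.round(m['at'],1).tolist(),round(m['conf'],2)) for m in ctrl.mark_of(W,t)[:4]])
print(row([.5338,-.2325,.158],[np.pi,0,-.055]))
c,s=np.cos(-.055),np.sin(-.055)
for y in(-.095,0,.095):
  X=[.5338-s*y,-.2322+c*y,.062]; print(y,np.round(proj(W,X),1))
o=ctrl.get_obs()['ee_pos']; print('bottom',np.round(proj(W,[o[0],o[1],o[2]-.148]),1) )
E
```

```text
time_s: 14.12
ee_pos: [0.5345, -0.2327, 0.2274]
tool_rot: [-3.14, -0.002, -0.056]
ft_force: [-0.7, -0.4, -1.8]
opening: 0.0431
grip_force: 51.2
pointed [([195.9, 281.2], 0.92)]
slot0 [([186.8, 279.1], 0.83), ([187.5, 187.6], 0.79), ([186.3, 371.0], 0.58)]
[-2.000e-04 -4.000e-04 -1.000e-04 -5.600e-03 -1.000e-04  3.485e-01]
-0.095 [191.7 370.8]
0 [191.8 279.3]
0.095 [191.8 188. ]
bottom [195.2 279.7]
```

View pics/w4.png

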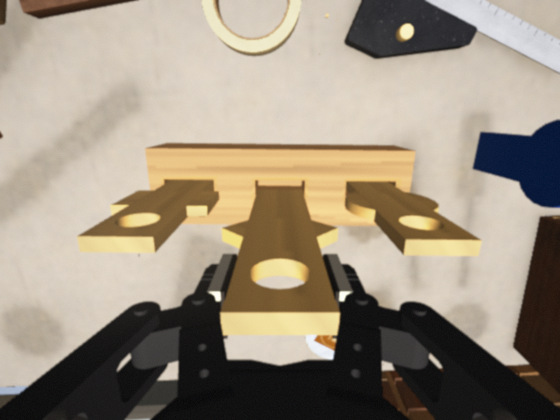

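```bash
python3 - <<'E'
from go import *
W=shot('wrist');c,s=np.cos(-.055),np.sin(-.055)
for x in(-.04,-.008,.008,.012,.04):
  print(x,[np.round(proj(W,[.5338+c*x-s*y,-.2322+s*x+c*y,.062]),1) for y in(.135,.05,0,-.05,-.135)])
g=W['pixels'].astype(int)
for col in(232,325): print(col,[(r,tuple(g[r,col])) for r in list(range(142,156))+list(range(218,230))])
print([(r,tuple(g[r,280])) for r in range(174,192)])
E
```

```text
-0.04 [array([228. , 154.3]), array([227.9, 233. ]), array([227.9, 279.3]), array([227.9, 325.6]), array([227.9, 404.4])]
-0.008 [array([199.4, 150.5]), array([199.4, 231.5]), array([199.3, 279.2]), array([199.3, 326.9]), array([199.3, 408.1])]
0.008 [array([184.5, 148.5]), array([184.4, 230.8]), array([184.4, 279.2]), array([184.4, 327.6]), array([184.3, 410. ])]
0.012 [array([180.7, 148. ]), array([180.6, 230.6]), array([180.6, 279.2]), array([180.6, 327.8]), array([180.5, 410.5])]
0.04 [array([153.2, 144.4]), array([153.1, 229.2]), array([153.1, 279.2]), array([153.1, 329.1]), array([153. , 414.1])]
232 [(142, (np.int64(216), np.int64(203), np.int64(184))), (143, (np.int64(188), np.int64(166), np.int64(143))), (144, (np.int64(147), np.int64(119), np.int64(91))), (145, (np.int64(122), np.int64(90), np.int64(58))), (146, (np.int64(112), np.int64(83), np.int64(51))), (147, (np.int64(117), np.int64(83), np.int64(52))), (148, (np.int64(148), np.int64(111), np.int64(71))), (149, (np.int64(196), np.int64(154), np.int64(103))), (150, (np.int64(228), np.int64(186), np.int64(126))), (151, (
[... 2553 characters left out ...]
4(125))), (179, (np.int64(236), np.int64(201), np.int64(122))), (180, (np.int64(235), np.int64(199), np.int64(128))), (181, (np.int64(234), np.int64(195), np.int64(130))), (182, (np.int64(233), np.int64(195), np.int64(132))), (183, (np.int64(235), np.int64(198), np.int64(136))), (184, (np.int64(232), np.int64(192), np.int64(128))), (185, (np.int64(212), np.int64(167), np.int64(109))), (186, (np.int64(162), np.int64(122), np.int64(74))), (187, (np.int64(125), np.int64(89), np.int64(52))), (188, (np.int64(117), np.int64(83), np.int64(48))), (189, (np.int64(117), np.int64(84), np.int64(47))), (190, (np.int64(118), np.int64(88), np.int64(49))), (191, (np.int64(119), np.int64(90), np.int64(50)))]
```

```bash
python3 -m pendant '[[0,0,0,0.01,0,0.03,30],[0,0,0,0.01,0,0.06,30],[0,0,0,0.01,0,0.09,30],[0,0,0,0.01,0,0.12,30],[0,0,0,0.01,0,0.15,30],[0,0,0,0.01,0,0.17,30]]'
```

```text
time_s: 15.08
ee_pos: [0.5358, -0.2325, 0.1917]
tool_rot: [-3.139, 0.0, -0.056]
ft_force: [-0.6, -0.2, -2.1]
opening: 0.0432
grip_force: 51.2
```

```bash
python3 -m pendant '[[0,0,0,0,0,0.04,30],[0,0,0,0,0,0.08,30],[0,0,0,0,0,0.11,30],[0,0,0,0,0,0.13,30],[0,0,0,0,0,0.145,30],[0,0,0,0,0,0.155,30],[0,0,0,0,0,0.155,30]]'
```

```text
time_s: 15.95
ee_pos: [0.536, -0.2324, 0.1612]
tool_rot: [-3.139, -0.0, -0.056]
ft_force: [-0.6, 1.2, -1.0]
opening: 0.0432
grip_force: 51.2
```

Force is starting to relax as it nears the bottom. I'll lower a few mm more until it makes contact.

```bash
python3 -m pendant '[[0,0,0,0,0,0.01,30],[0,0,0,0,0,0.02,30],[0,0,0,0,0,0.02,30]]'; python3 -m pendant '[[0,0,0,0,0,0,40],[0,0,0,0,0,0,50],[0,0,0,0,0,0,70],[0,0,0,0,0,0,95],[0,0,0,0,0,0,95]]'
python3 - <<'E'
from go import *
S=shot('side');T=shot('top')
for p in (S,T):
  for t in['pointed_center','round_spare_hole','round_spare_center']:print(t,[(np.round(m['at'],1).tolist(),round(m['conf'],2)) for m in ctrl.mark_of(p,t)[:3]])
  print(np.round(proj(p,[.536,-.2324,.1095]),1),np.round(proj(p,[.5310,-.327,.177]),1))
E
```

```text
time_s: 16.32
ee_pos: [0.537, -0.2325, 0.16]
tool_rot: [-3.141, -0.002, -0.056]
ft_force: [-2.5, 2.2, 10.8]
opening: 0.0433
grip_force: 52.6
time_s: 16.95
ee_pos: [0.5358, -0.2325, 0.1569]
tool_rot: [-3.139, 0.0, -0.056]
ft_force: [0.6, 0.0, -0.7]
opening: 0.081
grip_force: 0.0
pointed_center [([180.4, 292.0], 0.65)]
round_spare_hole [([140.5, 311.7], 0.65), ([154.1, 308.4], 0.52)]
round_spare_center [([157.6, 312.3], 0.9), ([174.3, 306.1], 0.7), ([214.9, 295.3], 0.53)]
[184.4 296. ] [154.5 307. ]
pointed_center [([214.1, 354.2], 0.48)]
round_spare_hole [([207.6, 442.4], 0.58), ([159.6, 291.2], 0.57), ([215.4, 394.7], 0.5)]
round_spare_center [([209.8, 441.1], 0.91), ([221.3, 390.3], 0.59)]
[217.  354.6] [213.8 392.3]
```

```bash
python3 -m pendant '[[0,0,0,0,0,-0.1,95],[0,0,0,0,0,-0.3,95],[0,0,0,0,0,-0.5,95],[0,0,0,-0.01,0.1,-0.65,95],[0,0,0,-0.01,0.3,-0.68,95],[0,0,0,-0.01,0.48,-0.68,95],[0,0,0,-0.01,0.48,-0.68,95],[0,0,0,-0.01,0.48,-0.68,95]]'
python3 - <<'E'
from go import *
W=shot('wrist','w5.png')
for t in['round_spare_hole','round_spare_center','slot0','pointed_center','pointed_hole']:print(t,[(np.round(m['at'],1).tolist(),round(m['conf'],2)) for m in ctrl.mark_of(W,t)[:3]])
print('hole',np.round(proj(W,[.531,-.327,.177]),1),'pt hole',np.round(proj(W,[.536,-.2325,.177]),1))
for m in ctrl.mark_of(W,'round_spare_hole')[:3]: print(onz(W,m['at'],.177))
print(row([.531,-.327,.16],[np.pi,0,-.055]))
E
```

```text
time_s: 18.35
ee_pos: [0.529, -0.3276, 0.294]
tool_rot: [-3.139, -0.001, -0.055]
ft_force: [0.2, 3.1, 0.0]
opening: 0.0812
grip_force: 0.0
round_spare_hole [([166.1, 443.3], 0.94), ([203.3, 281.3], 0.69)]
round_spare_center [([184.5, 283.1], 0.81), ([154.3, 409.2], 0.8)]
slot0 [([177.4, 205.5], 0.97), ([174.9, 279.9], 0.9), ([173.9, 127.2], 0.75)]
pointed_center [([179.2, 190.1], 0.94), ([197.0, 174.4], 0.29)]
pointed_hole [([197.9, 172.2], 0.77), ([292.2, 265.0], 0.46)]
hole [202. 279.] pt hole [202.1 172.1]
[ 0.55514387 -0.46862462  0.177     ]
[ 0.52968196 -0.32900128  0.177     ]
[-3.000e-04 -0.000e+00  0.000e+00  1.060e-02 -3.200e-03  6.663e-01]
```

View pics/w5.png

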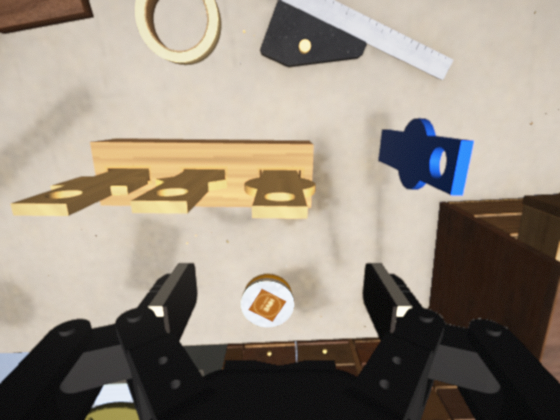

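The round-lobed wooden spare sits at (203,281) in slot0. The pointed one stands fully down at (190,175), and the blue look-alike at (160,425) is ruled out. That was my tenth picture, so from here I rely on numbers.

```bash
python3 -m pendant '[[0,0,0,0.008,0,0.1,95],[0,0,0,0.008,0,0.3,95],[0,0,0,0.008,0,0.48,95],[0,0,0,0.008,0,0.6,95],[0,0,0,0.008,0,0.668,95],[0,0,0,0.008,0,0.668,70],[0,0,0,0.008,0,0.668,45],[0,0,0,0.008,0,0.668,30],[0,0,0,0.008,0,0.668,30],[0,0,0,0.008,0,0.668,30],[0,0,0,0.008,0,0.668,30]]' 50
```

```text
time_s: 20.08
ee_pos: [0.531, -0.3285, 0.1606]
tool_rot: [-3.14, -0.002, -0.056]
ft_force: [-0.1, 0.5, 5.1]
opening: 0.0432
grip_force: 51.3
```

```bash
python3 -m pendant '[[0,0,0,0,0,-0.06,30],[0,0,0,0,0,-0.15,30],[0,0,0,0,0,-0.3,30],[0,0,0,0,0,-0.5,30],[0,0,0,0,0,-0.7,30],[0,0,0,0,0,-0.85,30],[0,0,0,0,0,-1,30],[0,0,0,0,0,-1,30]]'
python3 -m pendant '[[0,0,0,0,0,-0.1,30],[0,0,0,0,-0.1,-0.12,30],[0,0,-0.01,0.1,-0.3,-0.12,30],[0,0,-0.018,0.2,-0.5,-0.12,30],[0,0,-0.027,0.3,-0.7,-0.12,30],[0,0,-0.036,0.3,-0.85,-0.12,30],[0,0,-0.045,0.3,-1,-0.12,30],[0,0,-0.055,0.3,-1,-0.12,30],[0,0,-0.055,0.3,-1,-0.12,30]]'
python3 - <<'E'
from go import *
print(row([.56,.13,.36],[np.pi,0,.289]))
E
```

```text
time_s: 21.08
ee_pos: [0.5312, -0.3288, 0.3629]
tool_rot: [3.141, -0.005, -0.056]
ft_force: [0.3, 0.1, -1.5]
opening: 0.0434
grip_force: 51.1
time_s: 22.2
ee_pos: [0.6006, -0.132, 0.384]
tool_rot: [-3.141, -0.0, 0.29]
ft_force: [0.4, 0.1, -0.8]
opening: 0.0434
grip_force: 51.1
[-2.0000e-04 -0.0000e+00  1.0000e-04  1.7980e-01 -1.3134e+00  1.2120e-01]
```

```bash
python3 -m pendant '[[0,0,0,0.03,-0.1,0,30],[0,0,0,0.06,-0.3,0,30],[0,0,0,0.09,-0.5,0,30],[0,0,0,0.12,-0.7,0,30],[0,0,0,0.15,-0.88,0,30],[0,0,0,0.15,-1,0,30],[0,0,0,0.15,-1,0.1,30],[0,0,0,0.15,-1,0.1,30]]'
python3 - <<'E'
from go import *
print(row([.557,.1287,.1735],[np.pi,0,.289]))
E
```

```text
time_s: 23.2
ee_pos: [0.5716, 0.0687, 0.3631]
tool_rot: [-3.139, 0.002, 0.29]
ft_force: [0.7, -0.4, -0.4]
opening: 0.043
grip_force: 51.1
[-3.000e-04  3.000e-04  2.000e-04  1.780e-02 -3.064e-01  9.485e-01]
```

```bash
python3 -m pendant '[[0,0,0,0.017,-0.1,0,30],[0,0,0,0.017,-0.2,0.05,30],[0,0,0,0.017,-0.306,0.15,30],[0,0,0,0.017,-0.306,0.3,30],[0,0,0,0.017,-0.306,0.5,30],[0,0,0,0.017,-0.306,0.7,30],[0,0,0,0.017,-0.306,0.85,30],[0,0,0,0.017,-0.306,0.945,30],[0,0,0,0.017,-0.306,0.945,30],[0,0,0,0.017,-0.306,0.945,30]]'
python3 - <<'E'
from go import *
print(row([.557,.1287,.1735],[np.pi,0,.289]))
W=shot('wrist');S=shot('side');T=shot('top');o=ctrl.get_obs()['ee_pos']
c,s=np.cos(.289),np.sin(.289)
for n,p in(('w',W),('s',S),('t',T)):
  for t in['round_spare_hole','peg0']:print(n,t,[(np.round(m['at'],1).tolist(),round(m['conf'],2)) for m in ctrl.mark_of(p,t)[:3]])
  print('hole',np.round(proj(p,[o[0],o[1],o[2]+.0164]),1),'peg',np.round(proj(p,[.611-s*-.095,.2427-c*.095,.19]),1))
E
```

```text
time_s: 24.45
ee_pos: [0.5594, 0.1284, 0.1767]
tool_rot: [-3.14, -0.003, 0.29]
ft_force: [-0.1, -0.5, -0.5]
opening: 0.0433
grip_force: 51.2
[-0.0003 -0.0005  0.0001 -0.011  -0.0049  0.0159]
w round_spare_hole [([281.4, 280.5], 0.93)]
w peg0 [([101.0, 46.6], 0.75), ([94.0, 127.3], 0.71), ([100.7, 276.6], 0.59)]
hole [284.3 279.8] peg [ 98.7 279.9]
s round_spare_hole [([214.5, 238.6], 0.8), ([144.5, 312.9], 0.65)]
s peg0 [([261.1, 188.5], 0.92), ([211.6, 205.3], 0.61), ([234.9, 199.8], 0.58)]
hole [214.  239.7] peg [214.  207.7]
t round_spare_hole [([204.4, 441.6], 0.79)]
t peg0 [([187.5, 184.9], 0.61), ([197.4, 150.7], 0.6)]
hole [205.9 225.8] peg [178.3 217.4]
```

```bash
python3 -m pendant '[[0,0,0,0,-0.005,0.016,30],[0,0,0,0.02,-0.005,0.016,30],[0,0,0,0.06,-0.005,0.016,30],[0,0,0,0.1,-0.005,0.016,30],[0,0,0,0.14,-0.005,0.016,30],[0,0,0,0.18,-0.005,0.016,30],[0,0,0,0.22,-0.005,0.016,30],[0,0,0,0.22,-0.005,0.016,30]]'
```

```text
time_s: 25.9
ee_pos: [0.601, 0.1417, 0.1721]
tool_rot: [-3.139, -0.001, 0.29]
ft_force: [0.5, -0.2, -2.0]
opening: 0.0433
grip_force: 51.2
```

```bash
python3 -m pendant '[[0,0,0,0.04,0,-0.004,30],[0,0,0,0.08,0,-0.004,30],[0,0,0,0.12,0,-0.004,30],[0,0,0,0.16,0,-0.004,30],[0,0,0,0.2,0,-0.004,30],[0,0,0,0.2,0,-0.004,30]]'
```

```text
time_s: 26.65
ee_pos: [0.6393, 0.1532, 0.1728]
tool_rot: [-3.139, -0.001, 0.29]
ft_force: [-0.2, 0.8, -1.3]
opening: 0.0431
grip_force: 51.2
```

Inserted without contact. Now lower about 8 mm until the peg takes the load.

```bash
python3 -m pendant '[[0,0,0,0,0,0.015,30],[0,0,0,0,0,0.03,30],[0,0,0,0,0,0.045,30],[0,0,0,0,0,0.045,30]]'
```

```text
time_s: 27.15
ee_pos: [0.6387, 0.1528, 0.1654]
tool_rot: [-3.14, -0.001, 0.29]
ft_force: [-3.4, -0.9, 5.5]
opening: 0.0433
grip_force: 52.1
```

```bash
python3 -m pendant '[[0,0,0,0,0,0,48],[0,0,0,0,0,0,52],[0,0,0,0,0,0,58],[0,0,0,0,0,0,70],[0,0,0,0,0,0,85],[0,0,0,0,0,0,90],[0,0,0,0,0,0,90]]' && python3 -m pendant '[[0,0,0,0,0,-0.03,90],[0,0,0,0,0,-0.1,90],[0,0,0,0,0,-0.2,90],[0,0,0,0,0,-0.35,90],[0,0,0,0,0,-0.5,90],[0,0,0,0,0,-0.7,90],[0,0,0,0,0,-0.7,90]]'
python3 - <<'E'
from go import *
W=shot('wrist');S=shot('side');T=shot('top')
for n,p in(('w',W),('s',S),('t',T)):
  for t in['round_spare_hole','round_spare_center','round_spare','pointed_center','pointed_hole','square_spare_center']:print(n,t,[(np.round(m['at'],1).tolist(),round(m['conf'],2)) for m in ctrl.mark_of(p,t)[:4]])
  for k,X in dict(rs_hole=[.639,.153,.182],rs_c=[.639,.153,.1145],rs_b=[.639,.153,.017],pt_hole=[.536,-.2325,.177],pt_c=[.536,-.2325,.1095]).items(): print(k,np.round(proj(p,X),1))
E
```

```text
time_s: 28.02
ee_pos: [0.6389, 0.1529, 0.164]
tool_rot: [-3.14, -0.001, 0.29]
ft_force: [-0.9, -0.4, -0.6]
opening: 0.0768
grip_force: 0.0
time_s: 28.9
ee_pos: [0.6403, 0.1539, 0.3097]
tool_rot: [-3.14, -0.009, 0.29]
ft_force: [-0.0, 0.2, -0.1]
opening: 0.0771
grip_force: 0.0
w round_spare_hole [([204.7, 281.1], 0.76)]
w round_spare_center [([186.2, 284.5], 0.59)]
w round_spare [([171.6, 280.0], 0.93), ([296.7, 489.6], 0.39)]
w pointed_center [([336.5, 534.7], 0.96)]
w pointed_hole []
w square_spare_center [([293.1, 480.2], 0.64), ([314.9, 471.4], 0.59), ([191.5, 114.2], 0.38), ([180.8, 197.7], 0.25)]
rs_hole [203.4 280.4]
rs_c [187.2 280.4]
rs_b [172.2 280.4]
pt_hole [379.4 579.5]
pt_c [338.1 532.5]
s round_spare_hole [([359.8, 255.8], 0.73), ([141.1, 314.2], 0.66), ([218.4, 207.9], 0.64)]
s round_spare_center [([240.7, 211.3], 0.97), ([158.1, 310.9], 0.88)]
s round_spare [([266.3, 213.0], 0.95), ([184.5, 309.7], 0.93)]
s pointed_center [([183.1, 292.0], 0.72), ([184.2, 302.0], 0.37)]
s pointed_hole [([165.8, 296.9], 0.83)]
s square_spare_center [([196.0, 279.8], 0.68)]
rs_hole [216.9 207.4]
rs_c [239.1 209.8]
rs_b [268.9 213. ]
pt_hole [165.3 296.2]
pt_c [184.4 296. ]
t round_spare_hole [([207.1, 445.2], 0.84)]
t round_spare_center [([207.2, 438.9], 0.9), ([160.3, 341.1], 0.29), ([271.0, 146.8], 0.28)]
t round_spare [([216.6, 426.5], 0.63)]
t pointed_center [([215.0, 352.7], 0.67)]
t pointed_hole [([211.0, 359.5], 0.83)]
t square_spare_center []
rs_hole [178.7 217.2]
rs_c [184.4 220. ]
rs_b [191.8 223.7]
pt_hole [212.7 357.7]
pt_c [217.  354.6]
```

Both templates are where they should be: spare hung on peg0, pointed one standing in slot1, and the arm clear.

```bash
python3 -c "
from station import ctrl
print(ctrl.hand_in())"
```

```text
the job is handed in; nothing more can be done
None
```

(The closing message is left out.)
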